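# Tighten the wing screw of a clamped food canister by fingertip strokes

### The job

The lid clamp of the big round steel food canister is loose: push the wings of its wing screw round with a fingertip, clockwise seen from above, stroke after stroke, until the screw is fully tight against its stop. Only push the wings, never squeeze them between the fingers. Leave the canister standing where it is, neither lifted, tipped nor shoved away, leave the things around it undisturbed, and finish clear of everything.

Things in the scene. Friction and masses are not known exactly. Their poses are not given: they have to be found in the camera images.
- canister: Round steel food canister with a clamped lid, loose on the worktop, 2.0 to 2.9 kg; it slides or tips if pushed hard: keep side forces under about 10 N. Origin: centre of its underside; z up. Body 144 mm across, lid 152 mm across, lid top at z = 88 mm. A crossbar 166 mm long, 22 mm wide lies over the lid along the canister's x axis, its top at z = 100 mm; the wing screw stands on its middle.
- screw (a joint): Turn of the wing screw about its upright axis, rad: 0 = fully tight, at a hard stop; starts loose, at -7.0 to -4.5, and grows as it is turned clockwise seen from above. Friction of 0.04 N m (about 2 N at a wing) holds it where it is left; its height does not change. At value q the wings point along the canister's y axis turned |q| anticlockwise; at 0 they lie square across the crossbar.
- screw_base (a point): Point on the screw's axis at the top of the crossbar, 100 mm above the worktop. Above it: a brass hub 20 mm across, to 33 mm above this point, with two upright flat wings opposite one another, 7 mm thick, each reaching from the hub to 36 mm from the axis, from 8 to 37 mm above this point. Below the wings the space is free down to the crossbar and, beside that, to the lid 12 mm lower.
- wing_tip (a point): Outer end of one of the two equal wings, 36 mm from the screw's axis and 22 mm above the crossbar; it turns with the screw.
- hook_end (a point): Ball end (14 mm) of the fixed carrying hook, over the wings, 18 mm from the screw's axis, 54 mm above the crossbar. From here the hook's 10 mm rod runs level, away from the axis, to its upright. The wings pass beneath it but a finger that follows them cannot: turn the screw in several strokes that stay out of the hook's sector.
- hook_foot (a point): Foot of the carrying hook's upright (10 mm rod, 59 mm high over all), on the crossbar's top, 46 mm from the screw's axis on the canister's +x side.
- wing_face_a: One flat side of the pair of wings (on both wings), 24 mm high. Origin on the screw's axis at the crossbar's top; its own +x axis points out of this side, its y axis runs along the wings.
- wing_face_b: The opposite flat side of the pair of wings, facing along its own -x axis; origin on the screw's axis at the crossbar's top.
- sample_tin: Bystander, loose: lidded steel sample tin, 70 mm across, 70 mm high, beside the canister. Origin: centre of its underside.
- shaker: Bystander, loose: clear shaker jar with a steel cap, 48 mm across, 85 mm high, on another side of the canister. Origin: centre of its underside.
- cup: Bystander, loose: white cup, 76 mm across, 70 mm high. Origin: centre of its underside.
- bowl: Bystander, loose: white bowl, 120 mm across, 50 mm high. Origin: centre of its underside.
- ladle: Bystander, loose: steel spoon 220 mm long, lying flat. Origin: centre of its underside.
- sauce: Bystander, loose: brown sauce bottle, 56 mm across, 130 mm high. Origin: centre of its underside.

How it is judged:
At the end, for the whole second after the job is handed in: The screw is within 0.2 rad of its stop and still; the canister stands upright on the worktop within 50 mm of where it was, at rest; every bystander is within 30 mm of where it was, and the standing ones upright (value of joint screw above -0.2 rad and velocity of joint screw below 0.1 rad/s and distance of canister from where it was at the start of the episode below 0.05 m and angle between canister's own z axis and vertical below 0.05 rad and height (world z) of canister below 0.006 m and linear speed of canister below 0.02 m/s and distance of each of sample_tin, shaker, cup, bowl, ladle, sauce from where it was at the start of the episode below 0.03 m and angle between each of sample_tin, shaker, cup, bowl, sauce's own z axis and vertical below 0.2 rad); the robot touches nothing.
It fails at once if the canister is lifted (more than 15 mm) or tipped (more than 0.2 rad) (height (world z) of canister above 0.015 m or angle between canister's own z axis and vertical above 0.2 rad).
It fails at once if the canister is shoved more than 60 mm from where it stood (distance of canister from where it was at the start of the episode above 0.06 m).
It fails at once if the wings are squeezed: the fingers press on both flat sides at once with more than 2 N each (contact force between the fingers and wing_face_a above 2 N and contact force between the fingers and wing_face_b above 2 N).
It fails at once if a bystander is moved more than 40 mm, carried or knocked over (distance of any of sample_tin, shaker, cup, bowl, ladle, sauce from where it was at the start of the episode above 0.04 m or angle between any of sample_tin, shaker, cup, bowl, sauce's own z axis and vertical above 0.5 rad).
It also fails if it takes over 67 s, if anything falls off the work surface, if the arm or the gripper's body presses on something with over 40 N, if the wrist force passes 120 N, or if a joint passes its speed limit or range.

### The arm

A 7-joint arm with a two-finger parallel gripper is mounted at the origin on the work surface. World frame = base frame: x ahead of the robot, y to its left, z up, the work surface at z = 0. Lengths are in m, angles in rad, forces in N, time in s.
With the tool pointing down it reaches from about 0.425 to 0.925 m from the base axis. Payload 6.8 kg.
Tool frame: the origin (TCP) lies on the front face of the gripper's body, between the roots of the fingers; the fingertips stand 73 mm ahead of it and the grasp point (between the pads) lies r.pinch_z ahead of it (r.pinch_z is the distance from the TCP to the grasp point, in m); z points along the fingers, y is the direction in which the jaws open and shut (so a half turn about z gives the same grasp; the last joint's range is limited). The gripper opens to 85 mm and grips with 20 to 120 N. Pads are 22 mm wide; open, the fingers measure 114 mm over their backs; the gripper's body (76 mm by 85 mm) begins 54 mm behind the grasp point. The pads swing forward as they close: fully open they stand 13 mm farther back than shut.
Start: joints at [1.027, 0.477, 0.022, 1.555, -0.011, 1.109, -0.083], TCP at [0.285, -0.612, 0.304] pointing down, gripper open.
Joint ranges: [-2.96, 2.96], [-0.34, 2.1], [-1.41, 1.46], [0.24, 2.44], [-1.37, 4.51], [0.17, 1.92], [-2.96, 2.96]. Speed limits (rad/s): [2.39, 2.39, 3.14, 3.14, 3.14, 3.14, 3.14].

### API

Orientations are given as a rotation vector (axis times angle).
In Python, from bench import readout, grab_frame, r, search_frame, masks_of, tip_of gives the robot as it stands.
- The arm moves only by the tool step_arm, never from a script. Its argument "commands" is a list of rows, each a list of 7 numbers: the shift along the tool's x, y, z as a fraction of full scale, then the turn, a rotation vector about the tool's x, y, z as a fraction of full scale, then the gripper's target within -1 to 1 (shut at 1, half-way at 0, fully open at -1). In form: [[tx, ty, tz, ax, ay, az, hand], ...]. A call has exactly 10 rows; each row is the pose to reach, as a shift and turn from the pose measured when the call began, along the tool's axes at that moment, turning the shorter way round; what a row does not reach only later rows make up. Full scale, the value 1, is 500 mm for a shift and 360 degrees for a turn. A row lasts 1/8 s, in which the tool goes at most 62.5 mm and 10.7 degrees, less where a joint would pass 70% of its speed; a pose out of reach is approached as far as the arm can. A call with a number of a shift or a turn outside -1 to 1 is refused whole. A call with a gripper value outside its range is refused whole. The fingers move at their own pace and stop on an object; "newtons" is the grip in N (left out, the last holds). Time passes only in rows, so rows that repeat a pose let the fingers close, or fill a call up. It gives the time, the measured TCP pose, the force and the opening at its end, in the units of the state.
- readout.get_obs(): the state, without advancing time (a new reading comes with each control period).
- grab_frame(name): name is "side" or "top" or "wrist"; returns a dict with "img" (480x640x3 uint8, red, green, blue), "K" (3x3 intrinsics, pixels), "world_to_cam" (4x4, takes a point from world to camera coordinates). Camera axes: x right, y down, z forward; pixel columns grow to the right and rows downward; lengths in m; the calibration is good to about 2 mm. A picture is of the moment at which its call begins. There is no depth.
- r.hand_in(): hands the job in, once; it reports no verdict.
Trained networks look in a picture, given as the dict that the camera call returned (one of the last four; its "shot" number tells which), for a name from the list of things; names that differ only in an ending like _2 or _b are one class to them, and where a whole thing is asked for, a point or a joint stands for the part that bears it (a point fixed in the world has none). Each returns a list of dicts, best first, with "p" (0 to 1); they miss things now and then, are a little off and sometimes report something else, mostly with a low value. They report only what shows in the picture. A call takes as long as a camera call.
- search_frame(thing, picture): "extent" ([centre column, centre row, width, height] in pixels, round what is visible of it).
- masks_of(thing, picture): "pixels" (480x640 bool, what is visible of it) and "extent" ([centre column, centre row, width, height] in pixels, round what is visible of it).
- tip_of(thing, picture): "point" ([column, row] in pixels: a listed point, or the origin of a listed thing).
The state is a dict: "clock": time; "joints": joint angles; "qvel": joint speeds; "tau": joint torques, N m; "tcp_pos": TCP position; "orientation": TCP orientation; "contact_force": force on the tool from outside, world axes, zero at the start; "moment": the same for the moment, N m; "grip_width": finger opening in m.
Only numpy, scipy, OpenCV 4.12 (cv2) and the standard library are available. Lean on these libraries where they do the work, as an engineer would, in place of code of your own. Each camera call takes 0.05 s, during which the arm holds its last target. There are 200 camera calls.

## Working session

There is one attempt and no reset: what is moved stays moved. The work goes in short steps, Python scripts to look and compute and a tool call to move; the robot and the scene stay as the last step left them, time stands still between calls to the robot, and variables do not carry over. Pictures are saved under pics/ and viewed, about 8 in all and at most 12, crops included, and the job is handed in when it is done.

Besides the shell and the picture viewer there is one more tool, called after "Request:" by a JSON object that holds its "op" and its "data", one argument or row to a line. step_arm: Moves the arm, as the interface text tells. Its arguments: {"type":"object","properties":{"commands":{"type":"array"},"newtons":{"type":"number"}},"required":["commands"]}

```bash
mkdir -p pics
cat > h.py <<'E'
import numpy as np, cv2
from bench import readout, grab_frame, r, search_frame, masks_of, tip_of
from scipy.spatial.transform import Rotation as R
def ray(f,px):
    M=f["world_to_cam"]; Rm=M[:3,:3]; c=-Rm.T@M[:3,3]
    d=Rm.T@np.linalg.inv(f["K"])@np.array([px[0],px[1],1.]); return c,d
def at_z(f,px,z):
    c,d=ray(f,px); return c+d*(z-c[2])/d[2]
def proj(f,p):
    q=f["K"]@(f["world_to_cam"]@np.append(p,1))[:3]; return q[:2]/q[2]
def tri(obs):
    A=0;b=0
    for f,px in obs:
        c,d=ray(f,px); d=d/np.linalg.norm(d); P=np.eye(3)-np.outer(d,d); A=A+P; b=b+P@c
    return np.linalg.solve(A,b)
def save(f,n,crop=None,s=1):
    im=f["img"][:,:,::-1]
    if crop: im=im[crop[1]:crop[3],crop[0]:crop[2]]
    cv2.imwrite("pics/"+n,cv2.resize(im,None,fx=s,fy=s,interpolation=cv2.INTER_CUBIC))
E
python3 - <<'E'
from h import *
np.set_printoptions(precision=3,suppress=True)
o=readout.get_obs(); print(o, r.pinch_z)
fs={n:grab_frame(n) for n in("side","top","wrist")}
for n,f in fs.items():
    M=f["world_to_cam"]; print(n,"cam",-M[:3,:3].T@M[:3,3])
    for t,z in dict(screw_base=.1,wing_tip=.122,hook_end=.154,hook_foot=.1,canister=0,sample_tin=0,shaker=0,cup=0,bowl=0,ladle=0,sauce=0).items():
        for q in tip_of(t,f)[:2]: print(n,t,round(q["p"],2),np.array(q["point"]),at_z(f,q["point"],z))
a=np.hstack([fs["side"]["img"],fs["top"]["img"]]); 
cv2.imwrite("pics/a.png",cv2.resize(np.vstack([a]),(800,300))[:,:,::-1])
save(fs["top"],"t.png")
E
```

```text
{'clock': 0.0, 'joints': array([ 1.027,  0.478,  0.022,  1.556, -0.011,  1.109, -0.083]), 'qvel': array([-0.002, -0.001, -0.001, -0.001, -0.001, -0.   ,  0.001]), 'tau': array([ -0.001, -59.644,   1.607, -28.12 ,   0.012,   0.009,  -0.   ]), 'tcp_pos': array([ 0.285, -0.611,  0.303]), 'orientation': array([-3.066, -0.679,  0.001]), 'contact_force': array([-0.109,  0.678,  0.036]), 'moment': array([-0.009,  0.004, -0.006]), 'grip_width': 0.08548227585224163} 0.0539
side cam [ 0.002 -1.008  1.324]
side screw_base 0.71 [308.4 232.6] [0.505 0.059 0.1  ]
side screw_base 0.33 [315.9 215.2] [0.56  0.117 0.1  ]
side hook_end 0.63 [314.8 214. ] [0.535 0.073 0.154]
side hook_foot 0.6 [324.6 223.7] [0.567 0.07  0.1  ]
side canister 0.8 [310.7 252. ] [0.514 0.065 0.   ]
side sample_tin 0.73 [293.3 221.4] [0.524 0.217 0.   ]
side shaker 0.57 [342.7 279. ] [ 0.552 -0.08  -0.   ]
side cup 0.58 [372.4 393.4] [ 0.435 -0.451  0.   ]
side bowl 0.8 [288.  174.7] [0.612 0.447 0.   ]
side ladle 0.5 [232.8 192.4] [0.396 0.45  0.   ]
side sauce 0.8 [429.2 353.7] [ 0.635 -0.422  0.   ]
top cam [0.237 0.014 1.813]
top screw_base 0.63 [304.6 253.1] [0.511 0.06  0.1  ]
top wing_tip 0.42 [291.6 249.7] [0.517 0.097 0.122]
top hook_end 0.75 [298.7 243.2] [0.53  0.076 0.154]
top canister 0.79 [301.8 258. ] [0.511 0.071 0.   ]
top canister 0.73 [301.6 240.7] [0.566 0.072 0.   ]
top sample_tin 0.81 [253.2 255.2] [0.519 0.222 0.   ]
top shaker 0.76 [347.  245.3] [ 0.552 -0.069  0.   ]
top cup 0.55 [469.1 284.4] [ 0.433 -0.446  0.   ]
top bowl 0.83 [179.4 227.1] [0.606 0.455 0.   ]
top ladle 0.84 [175.3 295.2] [0.393 0.457 0.   ]
top ladle 0.24 [348.  243.5] [ 0.558 -0.072  0.   ]
top sauce 0.92 [456.6 219.4] [ 0.638 -0.415  0.   ]
wrist cam [ 0.359 -0.577  0.373]
```

Request:
{"op": "step_arm", "data": {
  "commands": [
    [0.1,-0.1,0,0,0,0,1],
    [0.2,-0.2,0,0,0,0,1],
    [0.3,-0.3,0,0,0,0,1],
    [0.4,-0.4,0,0,0,0,1],
    [0.5,-0.5,0,0,0,0,1],
    [0.6,-0.6,0,0,0,0,1],
    [0.65,-0.7,0,0,0,0,1],
    [0.7,-0.8,0,0,0,0,1],
    [0.75,-0.9,0,0,0,0,1],
    [0.8,-1,0,0,0,0,1]
  ],
  "newtons": 40
}}

```text
clock: 3.05
tcp_pos: [0.4357, -0.009, 0.3044]
orientation: [3.067, 0.679, 0.002]
contact_force: [1.3, 0.4, 0.2]
grip_width: 0.0002
```

Request:
{"op": "step_arm", "data": {
  "commands": [
    [0.02,-0.03,0,0,0,0,1],
    [0.02,-0.03,0,0,0,0,1],
    [0.02,-0.03,0,0,0,0,1],
    [0.02,-0.03,0,0,0,0,1],
    [0.02,-0.03,0,0,0,0,1],
    [0.02,-0.03,0,0,0,0,1],
    [0.02,-0.03,0,0,0,0,1],
    [0.02,-0.03,0,0,0,0,1],
    [0.02,-0.03,0,0,0,0,1],
    [0.02,-0.03,0,0,0,0,1]
  ]
}}

```text
clock: 4.3
tcp_pos: [0.4385, 0.0088, 0.3043]
orientation: [3.067, 0.679, 0.002]
contact_force: [-0.7, 0.2, 0.4]
grip_width: 0.0
```

```bash
cat > look.py <<'E'
from h import *
import sys
np.set_printoptions(precision=4,suppress=True)
tag=sys.argv[1]
o=readout.get_obs(); Rt=R.from_rotvec(o["orientation"]).as_matrix()
print(o["clock"],o["tcp_pos"],o["contact_force"],o["grip_width"],"\nR",Rt,o["joints"])
ob={}
for n in sys.argv[2].split(","):
    f=grab_frame(n); M=f["world_to_cam"]; print(n,-M[:3,:3].T@M[:3,3],M[2,:3])
    for t,z in dict(screw_base=.1,wing_tip=.122,hook_end=.154,hook_foot=.1,canister=0).items():
        for q in tip_of(t,f)[:3]: print(n,t,round(q["p"],2),np.array(q["point"]),at_z(f,q["point"],z))
    save(f,f"{tag}_{n}.png")
E
python3 look.py b wrist
```

```text
4.3 [0.4385 0.0088 0.3043] [-0.6913  0.1731  0.4251] 2.9615017906192625e-05 
R [[ 0.9066  0.422   0.0013]
 [ 0.422  -0.9066 -0.0002]
 [ 0.0011  0.0007 -1.    ]] [ 0.208   0.1069 -0.3932  2.0698  0.05    0.9723 -1.3465]
wrist [0.5122 0.0434 0.3741] [-0.2864 -0.1352 -0.9485]
wrist screw_base 0.76 [287.8  89.2] [0.5153 0.0672 0.1   ]
wrist wing_tip 0.95 [233.2  53.8] [0.5192 0.1015 0.122 ]
wrist wing_tip 0.42 [288.3  90.9] [0.5143 0.0646 0.122 ]
wrist hook_end 0.66 [296.4  45.2] [0.5354 0.0668 0.154 ]
wrist hook_foot 0.76 [321.5  15.4] [0.5626 0.0654 0.1   ]
wrist hook_foot 0.21 [288.9  89.2] [0.5156 0.0666 0.1   ]
wrist canister 0.81 [298.3  93.8] [0.5169 0.066  0.    ]
wrist canister 0.74 [236.9  54.6] [0.5234 0.1265 0.    ]
```

View pics/b_wrist.png

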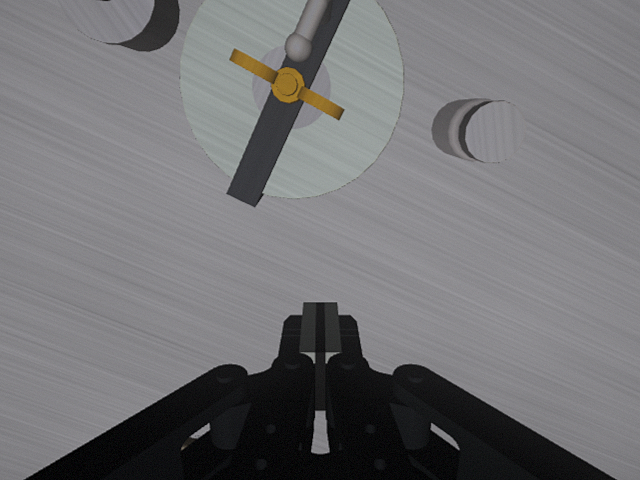

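Run:
```python
from h import *
f=grab_frame("wrist")
print("hubtop",at_z(f,(288,83),.133))
m=masks_of("wing_tip",f)
print([(x["p"],x["extent"]) for x in m][:3])
hsv=cv2.cvtColor(f["img"],cv2.COLOR_RGB2HSV)
b=cv2.inRange(hsv,(10,120,60),(35,255,255)); b[200:]=0
ys,xs=np.nonzero(b); P=np.array([at_z(f,(x,y),.137)[:2] for x,y in zip(xs,ys)])
c=P.mean(0);w,v=np.linalg.eigh(np.cov(P.T)); d=v[:,1]; s=(P-c)@d
print("screw c",c,"ang",np.degrees(np.arctan2(d[1],d[0])),s.min(),s.max(), c+d*(s.min()+s.max())/2)
for a in ((227,193),(257,206),(330,0),(350,0)): print(a,at_z(f,a,.1))
```

```text
hubtop [0.51797318 0.06550235 0.133     ]
[(0.67, [286.5, 85.7, 112.3, 68.5])]
screw c [0.51700427 0.06559707] ang 87.50037503585718 -0.03432901946637288 0.03320182469869869 [0.51697969 0.06503401]
(227, 193) [0.43523304 0.07861563 0.1       ]
(257, 206) [0.4354685  0.05611127 0.1       ]
(330, 0) [0.57229142 0.06415815 0.1       ]
(350, 0) [0.57740913 0.05319525 0.1       ]
```

Run:
```python
from h import *
o=readout.get_obs(); Rt=R.from_rotvec(o["orientation"]).as_matrix();p=o["tcp_pos"]
f=grab_frame("wrist"); print(f["K"][0,0])
for px in [(302,303),(340,303),(283,318),(357,318),(284,345),(356,345),(278,362),(245,372),(232,365),(215,372),(408,365),(425,372),(180,395),(100,440),(320,303),(302,350)]:
    c,d=ray(f,px); c=Rt.T@(c-p); d=Rt.T@d
    for X in (.0,.011): 
        q=c+d*(X-c[0])/d[0]; print(px,X,(q*1000).round(1),end=" ")
    print()
```

```text
396.72051892245014
(302, 303) 0.0 [ 0.  -8.  89.1] (302, 303) 0.011 [11.  -6.9 67.7] 
(340, 303) 0.0 [ 0.   8.9 89.2] (340, 303) 0.011 [11.   7.7 67.7] 
(283, 318) 0.0 [  0.  -15.3  75.7] (283, 318) 0.011 [ 11.  -13.2  56.1] 
(357, 318) 0.0 [ 0.  15.3 75.8] (357, 318) 0.011 [11.  13.2 56.1] 
(284, 345) 0.0 [  0.  -13.2  55.9] (284, 345) 0.011 [ 11.  -11.4  39. ] 
(356, 345) 0.0 [ 0.  13.1 55.9] (356, 345) 0.011 [11.  11.3 39. ] 
(278, 362) 0.0 [  0.  -14.3  45.6] (278, 362) 0.011 [ 11.  -12.4  30.1] 
(245, 372) 0.0 [  0.  -24.6  40.2] (245, 372) 0.011 [ 11.  -21.3  25.4] 
(232, 365) 0.0 [  0.  -29.6  43.9] (232, 365) 0.011 [ 11.  -25.7  28.6] 
(215, 372) 0.0 [  0.  -34.4  40.2] (215, 372) 0.011 [ 11.  -29.8  25.3] 
(408, 365) 0.0 [ 0.  29.6 44. ] (408, 365) 0.011 [11.  25.6 28.6] 
(425, 372) 0.0 [ 0.  34.4 40.2] (425, 372) 0.011 [11.  29.7 25.4] 
(180, 395) 0.0 [  0.  -42.2  29.1] (180, 395) 0.011 [ 11.  -36.5  15.8] 
(100, 440) 0.0 [  0.  -57.3  11.9] (100, 440) 0.011 [ 11.  -49.6   0.9] 
(320, 303) 0.0 [ 0.   0.  89.1] (320, 303) 0.011 [11.  -0.  67.7] 
(302, 350) 0.0 [ 0.  -6.5 52.7] (302, 350) 0.011 [11.  -5.6 36.2]
```

Request:
{"op": "step_arm", "data": {
  "commands": [
    [0.06,0.01,0,0,0,-0.028,1],
    [0.12,0.02,0,0,0,-0.056,1],
    [0.18,0.03,0,0,0,-0.084,1],
    [0.211,0.035,0,0,0,-0.112,1],
    [0.211,0.035,0,0,0,-0.14,1],
    [0.211,0.035,0,0,0,-0.168,1],
    [0.211,0.035,0,0,0,-0.1807,1],
    [0.211,0.035,0.08,0,0,-0.1807,1],
    [0.211,0.035,0.12,0,0,-0.1807,1],
    [0.211,0.035,0.12,0,0,-0.1807,1]
  ]
}}

```text
clock: 6.0
tcp_pos: [0.5407, 0.0372, 0.2431]
orientation: [-2.22, -2.221, 0.003]
contact_force: [-0.2, 0.6, -0.4]
grip_width: -0.0001
```

```bash
python3 look.py c wrist,top,side | grep -v " 0.[0-3]"
python3 - <<'E'
import cv2,numpy as np
a=cv2.imread('pics/c_side.png')[150:300,220:420];b=cv2.imread('pics/c_wrist.png')
cv2.imwrite('pics/c.png',np.vstack([cv2.resize(a,(400,300)),cv2.resize(b,(400,300))]))
E
```

```text
R [[-0.0002  1.     -0.0021]
```

View pics/c.png

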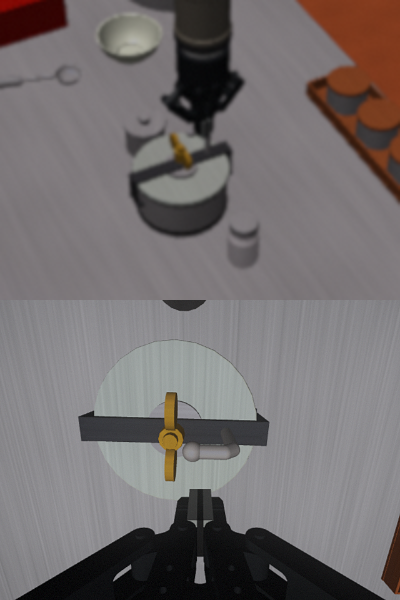

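```bash
cat > screw.py <<'E'
from h import *
np.set_printoptions(precision=4,suppress=True)
o=readout.get_obs();print(o["clock"],o["tcp_pos"],o["contact_force"],o["moment"])
f=grab_frame("wrist")
hsv=cv2.cvtColor(f["img"],cv2.COLOR_RGB2HSV)
b=cv2.inRange(hsv,(10,120,60),(35,255,255))
n,l,st,_=cv2.connectedComponentsWithStats(b); k=1+st[1:,4].argmax(); ys,xs=np.nonzero(l==k)
P=np.array([at_z(f,(x,y),.135)[:2] for x,y in zip(xs,ys)])
(c,wh,a)=cv2.minAreaRect((P*1000).astype(np.float32)); w,v=np.linalg.eigh(np.cov(P.T)); d=v[:,1]
print("screw mean",P.mean(0),"rect c",np.array(c),wh,"ang",np.degrees(np.arctan2(d[1],d[0]))%180)
for t,z in dict(screw_base=.1,wing_tip=.122,hook_end=.154,hook_foot=.1,canister=0).items():
    for q in tip_of(t,f)[:2]: print(t,round(q["p"],2),np.array(q["point"]),at_z(f,q["point"],z))
import sys; save(f,sys.argv[1]+".png")
E
python3 screw.py d
```

```text
6.9 [0.5416 0.0374 0.2445] [ 0.1808  0.7128 -0.0779] [ 0.0068 -0.0672  0.01  ]
screw mean [0.5181 0.0708] rect c [518.3794  69.1751] (67.82176208496094, 18.27206039428711) ang 87.31621895900736
screw_base 0.8 [273.  211.7] [0.5156 0.0654 0.1   ]
wing_tip 0.92 [271.8 147.6] [0.5188 0.1021 0.122 ]
hook_end 0.84 [307.3 240.9] [0.5361 0.0662 0.154 ]
hook_foot 0.95 [358.7 210.5] [0.5631 0.0661 0.1   ]
canister 0.65 [289.1 180.7] [0.5173 0.0656 0.    ]
```

```bash
cat > plan.py <<'E'
import numpy as np,sys
# args: psi_from psi_to step tcpx tcpy cx cy s
a,b,st,tx,ty,cx,cy,s=map(float,sys.argv[1:])
for p in np.arange(a,b-.1,-st):
    t=np.radians(p);u=np.array([np.cos(t),np.sin(t)]);n=np.array([-u[1],u[0]])
    F=np.array([cx,cy])+s*u+(3.5+15*abs(n[0])+11*abs(n[1]))*n
    print(p,(F-[cx,cy]).round(1),"row",((F-[tx,ty])/500)[::-1].round(3))
E
python3 plan.py 267 82 12 541.6 37.4 517 65.7 29
```

```text
267.0 [ 17.5 -30. ] row [-0.003 -0.014]
255.0 [ 12.6 -33.4] row [-0.01  -0.024]
243.0 [  6.3 -35.8] row [-0.015 -0.037]
231.0 [ -1.1 -36.4] row [-0.016 -0.051]
219.0 [ -9.  -34.9] row [-0.013 -0.067]
207.0 [-16.7 -31.1] row [-0.006 -0.083]
195.0 [-23.4 -24.9] row [ 0.007 -0.096]
183.0 [-28.2 -16.8] row [ 0.023 -0.106]
171.0 [-31.3 -12. ] row [ 0.033 -0.112]
159.0 [-33.9  -7.5] row [ 0.042 -0.117]
147.0 [-35.7  -1.7] row [ 0.053 -0.121]
135.0 [-36.   5.] row [ 0.067 -0.121]
123.0 [-34.3  12.3] row [ 0.081 -0.118]
111.0 [-30.4  19.4] row [ 0.095 -0.11 ]
99.0 [-24.3  25.5] row [ 0.108 -0.098]
87.0 [-17.5  30. ] row [ 0.117 -0.084]
```

Request:
{"op": "step_arm", "data": {
  "commands": [
    [0,0,0.04,0,0,0,1],
    [0,0,0.08,0,0,0,1],
    [0,0,0.117,0,0,0,1],
    [0,0,0.117,0,0,0,1],
    [0,0,0.117,0,0,0,1],
    [0,0,0.117,0,0,0,1],
    [0,0,0.117,0,0,0,1],
    [0,0,0.117,0,0,0,1],
    [0,-0.01,0.117,0,0,0,1],
    [0,-0.01,0.117,0,0,0,1]
  ]
}}

```text
clock: 8.45
tcp_pos: [0.5361, 0.0374, 0.1859]
orientation: [2.221, 2.221, 0.0]
contact_force: [0.3, -0.6, 0.4]
grip_width: -0.0
```

Request:
{"op": "step_arm", "data": {
  "commands": [
    [-0.003,-0.003,0,0,0,0,1],
    [-0.01,-0.013,0,0,0,0,1],
    [-0.015,-0.026,0,0,0,0,1],
    [-0.016,-0.04,0,0,0,0,1],
    [-0.013,-0.056,0,0,0,0,1],
    [-0.006,-0.072,0,0,0,0,1],
    [0.007,-0.085,0,0,0,0,1],
    [0.023,-0.095,0,0,0,0,1],
    [0.033,-0.101,0,0,0,0,1],
    [0.033,-0.101,0,0,0,0,1]
  ]
}}

```text
clock: 9.7
tcp_pos: [0.4852, 0.0546, 0.1858]
orientation: [2.219, 2.223, 0.0]
contact_force: [-0.2, 0.2, 0.9]
grip_width: 0.0
```

```bash
python3 screw.py e
```

```text
9.7 [0.4852 0.0546 0.1858] [-0.2038  0.2288  0.8918] [ 0.0246 -0.0252 -0.006 ]
screw mean [0.5132 0.0731] rect c [515.2382  74.641 ] (24.968719482421875, 66.90094757080078) ang 172.13059916634668
screw_base 0.63 [395.4 283.1] [0.5173 0.066  0.1   ]
wing_tip 0.75 [500.6 317.9] [0.5535 0.0616 0.122 ]
hook_end 0.94 [487.7 359.9] [0.5353 0.0654 0.154 ]
hook_foot 0.85 [501.4 283.1] [0.5627 0.0661 0.1   ]
canister 0.66 [369.2 221.8] [0.518  0.0653 0.    ]
```

View pics/e.png

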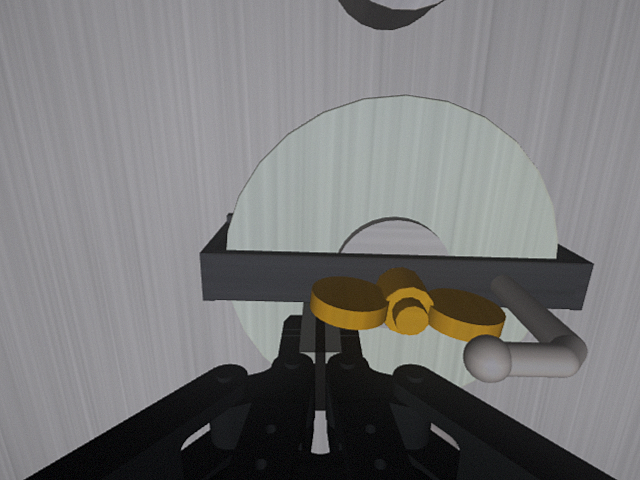

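Request:
{"op": "step_arm", "data": {
  "commands": [
    [0.007,-0.004,0,0,0,0,1],
    [0.019,-0.008,0,0,0,0,1],
    [0.032,-0.008,0,0,0,0,1],
    [0.047,-0.005,0,0,0,0,1],
    [0.061,0.003,0,0,0,0,1],
    [0.073,0.015,0,0,0,0,1],
    [0.082,0.029,0,0,0,0,1],
    [0.082,0.029,0,0,0,0,1],
    [0.082,0.01,0,0,0,0,1],
    [0.082,0.01,0,0,0,0,1]
  ]
}}

```text
clock: 11.25
tcp_pos: [0.4897, 0.0947, 0.1858]
orientation: [2.221, 2.221, -0.001]
contact_force: [0.2, 0.5, 0.3]
grip_width: 0.0001
```

Request:
{"op": "step_arm", "data": {
  "commands": [
    [0,0,-0.06,0,0,0,1],
    [0,0,-0.12,0,0,0,1],
    [0,0,-0.12,0,0,0,1],
    [-0.04,0.03,-0.12,0,0,0,1],
    [-0.08,0.07,-0.12,0,0,0,1],
    [-0.115,0.1,-0.12,0,0,0,1],
    [-0.115,0.1,-0.12,0,0,0,1],
    [-0.115,0.1,-0.12,0,0,0,1],
    [-0.115,0.1,-0.12,0,0,0,1],
    [-0.115,0.1,-0.12,0,0,0,1]
  ]
}}

```text
clock: 12.5
tcp_pos: [0.5393, 0.0379, 0.2459]
orientation: [2.219, 2.223, -0.001]
contact_force: [-0.3, 0.0, 0.1]
grip_width: 0.0002
```

```bash
python3 screw.py g
```

```text
12.5 [0.5393 0.0379 0.2459] [-0.3372  0.0006  0.1427] [ 0.015   0.0007 -0.0224]
screw mean [0.5179 0.0706] rect c [518.1443  68.9971] (18.422800064086914, 67.80577087402344) ang 87.32170541766446
screw_base 0.97 [281.8 212.8] [0.5178 0.0648 0.1   ]
wing_tip 0.67 [275.3 288.9] [0.5153 0.0285 0.122 ]
hook_end 0.85 [311.5 244.1] [0.5355 0.0647 0.154 ]
hook_foot 0.91 [364.2 208.3] [0.5638 0.0675 0.1   ]
canister 0.88 [294.  181.4] [0.5185 0.0651 0.    ]
canister 0.3 [362.9 210.5] [0.5743 0.0414 0.    ]
```

View pics/g.png

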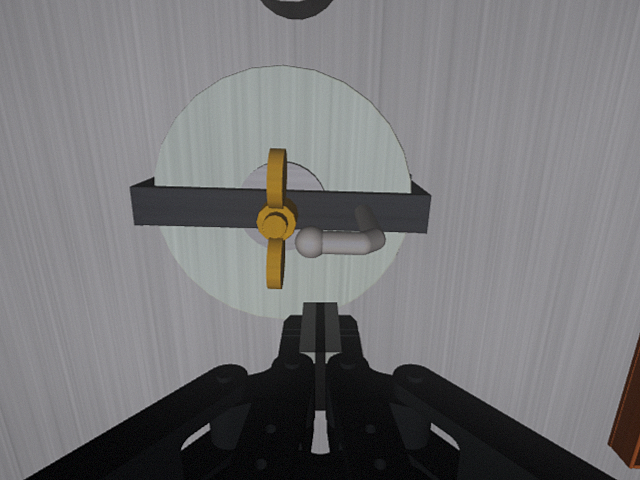

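Request:
{"op": "step_arm", "data": {
  "commands": [
    [0,0.004,0.04,0,0,0,1],
    [0,0.004,0.08,0,0,0,1],
    [0,0.004,0.12,0,0,0,1],
    [0,0.004,0.12,0,0,0,1],
    [-0.001,0,0.12,0,0,0,1],
    [-0.001,-0.006,0.12,0,0,0,1],
    [-0.001,-0.006,0.12,0,0,0,1],
    [-0.001,-0.006,0.12,0,0,0,1],
    [-0.001,-0.006,0.12,0,0,0,1],
    [-0.001,-0.006,0.12,0,0,0,1]
  ]
}}

```text
clock: 14.05
tcp_pos: [0.5367, 0.0367, 0.1859]
orientation: [2.22, 2.221, -0.0]
contact_force: [0.0, -0.5, -0.1]
grip_width: -0.0001
```

Request:
{"op": "step_arm", "data": {
  "commands": [
    [-0.003,-0.003,0,0,0,0,1],
    [-0.01,-0.013,0,0,0,0,1],
    [-0.015,-0.026,0,0,0,0,1],
    [-0.016,-0.04,0,0,0,0,1],
    [-0.013,-0.056,0,0,0,0,1],
    [-0.006,-0.072,0,0,0,0,1],
    [0.007,-0.085,0,0,0,0,1],
    [0.023,-0.095,0,0,0,0,1],
    [0.033,-0.101,0,0,0,0,1],
    [0.033,-0.101,0,0,0,0,1]
  ]
}}

```text
clock: 15.3
tcp_pos: [0.4858, 0.0539, 0.1858]
orientation: [2.22, 2.223, -0.001]
contact_force: [0.7, -0.7, 0.3]
grip_width: -0.0
```

Request:
{"op": "step_arm", "data": {
  "commands": [
    [0.009,-0.005,0,0,0,0,1],
    [0.021,-0.009,0,0,0,0,1],
    [0.034,-0.009,0,0,0,0,1],
    [0.049,-0.006,0,0,0,0,1],
    [0.063,0.002,0,0,0,0,1],
    [0.07,0.008,0,0,0,0,1],
    [0.075,0.014,0,0,0,0,1],
    [0.08,0.021,0,0,0,0,1],
    [0.083,0.025,0,0,0,0,1],
    [0.083,0.025,0,0,0,0,1]
  ]
}}

```text
clock: 16.55
tcp_pos: [0.4985, 0.0957, 0.1858]
orientation: [2.219, 2.223, 0.0]
contact_force: [-0.9, 0.7, -1.3]
grip_width: -0.0
```

```bash
python3 screw.py k
```

```text
16.55 [0.4985 0.0957 0.1858] [-0.8585  0.7277 -1.3095] [-0.0219  0.0269 -0.0151]
screw mean [0.5155 0.1005] rect c [515.5581  99.5248] (6.4583964347839355, 24.012258529663086) ang 103.57487985876124
wing_tip 0.72 [363.2 319.8] [0.5147 0.1019 0.122 ]
hook_foot 0.78 [460.5 362.1] [0.563  0.0676 0.1   ]
hook_foot 0.71 [364.4  43. ] [0.5138 0.1999 0.1   ]
canister 0.55 [347.5 280.3] [0.5178 0.064  0.    ]
```

Request:
{"op": "step_arm", "data": {
  "commands": [
    [0,0.002,0,0,0,0,1],
    [0,0.004,0,0,0,0,1],
    [0,0.005,0,0,0,0,1],
    [0,0.006,0,0,0,0,1],
    [0,0.006,0,0,0,0,1],
    [0,0.006,0,0,0,0,1],
    [0,0.006,0,0,0,0,1],
    [0,0.006,0,0,0,0,1],
    [0,0.006,0,0,0,0,1],
    [0,0.006,0,0,0,0,1]
  ]
}}

```text
clock: 18.1
tcp_pos: [0.5011, 0.0956, 0.1858]
orientation: [2.219, 2.223, -0.001]
contact_force: [-4.8, 2.5, 1.2]
grip_width: -0.0003
```

```bash
python3 screw.py l
```

```text
18.1 [0.5011 0.0956 0.1858] [-4.8302  2.4989  1.1552] [0.5468 0.8069 0.0516]
screw mean [0.5179 0.1009] rect c [518.1861  99.9065] (6.68754768371582, 23.921762466430664) ang 102.19762235728719
wing_tip 0.92 [363.6 321.4] [0.5175 0.1011 0.122 ]
hook_foot 0.59 [454.5 366.4] [0.5632 0.0651 0.1   ]
canister 0.68 [346.2 277. ] [0.5194 0.0664 0.    ]
```

Request:
{"op": "step_arm", "data": {
  "commands": [
    [0,-0.02,0,0,0,0,1],
    [0,-0.03,0,0,0,0,1],
    [0,-0.03,-0.06,0,0,0,1],
    [0,-0.03,-0.12,0,0,0,1],
    [-0.04,-0.03,-0.2,0,0,0,1],
    [-0.1,-0.03,-0.26,0,0,0,1],
    [-0.18,-0.03,-0.3,0,0,0,1],
    [-0.2,-0.03,-0.3,0,0,0,1],
    [-0.2,-0.03,-0.3,0,0,0,1],
    [-0.2,-0.03,-0.3,0,0,0,1]
  ]
}}

```text
clock: 19.65
tcp_pos: [0.486, -0.0031, 0.3352]
orientation: [-2.217, -2.225, 0.001]
contact_force: [0.1, 0.9, 0.3]
grip_width: -0.0002
```

```bash
python3 screw.py m
python3 - <<'E'
from h import *
f=grab_frame("top")
for t in "canister sample_tin shaker cup bowl ladle sauce".split():
    for q in tip_of(t,f)[:1]: print(t,round(q["p"],2),at_z(f,q["point"],0).round(3))
E
```

```text
19.65 [ 0.486  -0.0031  0.3352] [0.0973 0.8967 0.2512] [0.0437 0.0102 0.0015]
screw mean [0.5159 0.0678] rect c [515.5181  66.5812] (19.481523513793945, 67.79183197021484) ang 88.48910180822837
screw_base 0.6 [364.3 127.6] [0.518  0.0663 0.1   ]
wing_tip 0.88 [370.   70.1] [0.5179 0.1034 0.122 ]
hook_end 0.83 [403.5 131. ] [0.5362 0.0666 0.154 ]
hook_foot 0.95 [426.2 129. ] [0.5638 0.0655 0.1   ]
canister 0.84 [353.6 125.3] [0.5181 0.0643 0.    ]
canister 0.88 [0.514 0.073 0.   ]
sample_tin 0.77 [0.524 0.215 0.   ]
cup 0.8 [ 0.432 -0.447  0.   ]
bowl 0.9 [0.607 0.447 0.   ]
sauce 0.68 [ 0.633 -0.427  0.   ]
```

View pics/m.png

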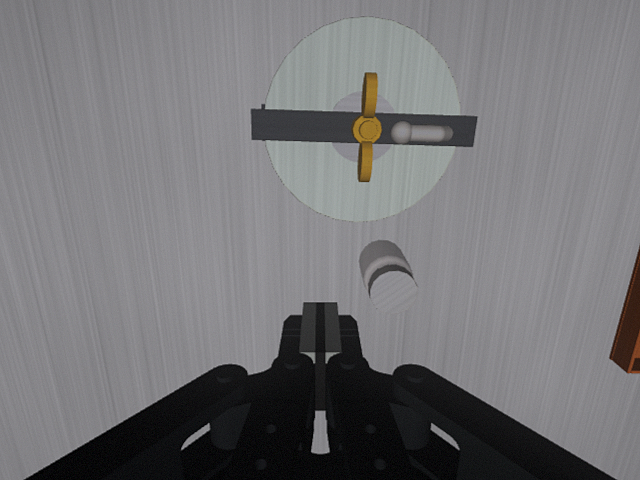

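```bash
python3 -c "
from bench import r,readout
print(r.hand_in(), readout.get_obs()['contact_force'])"
```

```text
the job is handed in; nothing more can be done
the job is handed in; nothing more can be done
```

I turned the wing screw about one full turn clockwise and handed the job in at about 20 s of the 67 s allowed. It took two half-turn strokes with the closed fingertips. I only pushed the wings, never squeezed them, and each stroke started and ended outside the hook's sector.

- **Screw tight:** the last nudge met about 5 N instead of the usual 1 N or less, which I read as the stop. The wings then measured 88.5°, square to the crossbar within about 1°. The number of turns assumes a start near -6.3 rad. That is the only value in the given range that fits the first wing angle.
- **Canister:** still upright, and its measured position changed by only a few mm, about the measuring noise.
- **Bystanders:** the sample tin, cup, bowl and sauce bottle measured within about 12 mm of where they were. The final top-camera check gave no reading for the shaker and ladle. The shaker shows upright in the last wrist picture, but I did not measure its position. I did not check the ladle again, though the arm never worked near it.
- **Finish:** the arm is clear, with the fingertips about 0.26 m above the worktop.

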